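# Reset a bar clamp's spring-pin tail jaw to suit the panel lying in it

## Task

Set the bar clamp for the panel lying on its bar: pull the tail jaw's spring pin up by its black knob, slide the jaw along the bar to the hole nearest the panel that still leaves the panel clear of the jaw, and let the pin drop fully home in that hole. Feel for the hole gently, without forcing the pin sideways against the bar; let go of the knob, and leave both panels and the things round about undisturbed.

Things in the scene. Friction and masses are not known exactly. Their poses are not given: they have to be found in the camera images.
- clamp: bar clamp, screwed to the bench: steel box tube 34 mm wide, top 38 mm above the bench, on two low plywood feet. Origin on the bench under the face of the head's round pad; x runs along the bar's middle line from the pad to the tail end (bar end 395 to 415 mm from the pad), z up. The grey head with spindle and tommy bar (x = -150 to 0 mm, up to 73 mm high) does not move
- pad (a point): centre of the pad's face, 55 mm above the bench. Three 12 mm round holes, 50 mm apart, run down the bar's top: with the pin in one, the jaw face is about 95, 145 or 195 mm from the pad face. The bar is set-screwed in the head at no exact mark, so all three lie up to 10 mm nearer or farther, differently each time. Beyond them, at the tail end, is a 36 mm long slot
- tail: tail jaw: grey sleeve 90 mm long, 46 mm wide, top 6.5 mm above the bar's top; slides on the bar only. Origin in the middle of the jaw face at the bar's top; axes as the clamp's, the sleeve on its +x side. Sliding takes about 1 N with the pin lifted, 2 N with the pin riding on the bar. At the start the pin is home somewhere in the slot, the jaw face 225 to 275 mm from the pad face
- jaw_top (a point): middle of the jaw plate's upper edge, 37.5 mm above the bar's top; the plate is 11 mm thick (x = 0 to 11 mm from the jaw face), 46 mm wide; behind it a weld fillet reaches 26 mm from the jaw face and at most 19 mm above the bar's top
- pin: spring plunger: upright black knob, 26 mm diameter, 23 mm high, on a 10 mm steel pin through the sleeve, 58 mm behind the jaw face. Origin at the knob's centre: 74 mm above the bench when the pin is home, 84 mm when its tip rides on the bar's top, 89 mm at its stop. The steel boss below, 23 mm diameter, ends 16 mm below the knob's centre when home
- knob_top (a point): middle of the knob's top face, 11.5 mm above its centre. The spring presses down with about 5 N when home, 8 N when pulled 13 mm, and drives the pin home by itself as soon as it is over a hole (about 1 mm play either way) and the knob is free. Neither pin nor hole edge may be loaded with more than 15 N
- panel_wide: glued wooden panel, 168 mm along its x, 90 mm along y, 22 mm thick, about 0.25 kg, loose. Origin under the middle of its edge on the head's side; x along the clamp's x. One of the two panels (either) lies on the bar between pad and jaw, 1 to 6 mm off the pad; the other lies on a block beside the clamp, 125 mm off the bar's middle line
- panel_narrow: the same kind of panel, but 122 mm along its own x, about 0.18 kg; origin and axes as the wide one
- wood_glue: glue bottle, 63 mm diameter, 190 mm high, loose, left of the clamp; origin under its centre
- masking_tape: roll of masking tape lying flat, 101 mm diameter, 36 mm high, loose, right of the clamp; origin under its centre
- pencil: pencil, 174 mm long, 11 mm high, lying loose along the bench's front edge; origin under its centre

How it is judged:
On the way, in this order (a step that is already met when the one before it is completed fails the run):
1. the pin is pulled up clear of the bar by its knob, the jaw still at the tail end (z of pin in the frame of clamp above 0.0845 m and x of tail in the frame of clamp above 0.222 m), for 0.1 s.
2. the jaw has been slid up to the hole that suits the panel in the clamp (((y of panel_wide in the frame of clamp between -0.06 and 0.06 m and x of tail in the frame of clamp between 0.182 and 0.208 m) or (y of panel_narrow in the frame of clamp between -0.06 and 0.06 m and x of tail in the frame of clamp between 0.132 and 0.158 m))), for 0.1 s.
At the end, for the whole second after the job is handed in: the pin is fully home (knob centre less than 76.5 mm above the bench) in the hole nearest the panel that clears it: jaw face 182 to 208 mm from the pad face if the wide panel lies in the clamp, 132 to 158 mm if the narrow one does; both panels within 8 mm of where they lay, the jaw at rest (((y of panel_wide in the frame of clamp between -0.06 and 0.06 m and x of tail in the frame of clamp between 0.182 and 0.208 m) or (y of panel_narrow in the frame of clamp between -0.06 and 0.06 m and x of tail in the frame of clamp between 0.132 and 0.158 m)) and distance of each of panel_wide, panel_narrow from where it was at the start of the episode below 0.008 m and z of pin in the frame of clamp below 0.0765 m and linear speed of each of tail, pin below 0.01 m/s); the robot touches nothing.
It fails at once if the pin is loaded with more than 15 N against the bar (contact force between pin and clamp above 15 N).
It fails at once if a panel is shifted by more than 8 mm (distance of any of panel_wide, panel_narrow from where it was at the start of the episode above 0.008 m).
It fails at once if the glue bottle, the tape or the pencil is knocked more than 20 mm (distance of any of wood_glue, masking_tape, pencil from where it was at the start of the episode above 0.02 m).
It also fails if it takes over 40 s, if anything falls off the work surface, if the arm or the gripper's body presses on something with over 40 N, if the wrist force passes 120 N, or if a joint passes its speed limit or range.

## Robot

A 6-joint arm with a two-finger parallel gripper is mounted at the origin on a cart in front of the work surface, level with it; the furniture and walls round the work are solid. World frame = base frame: x ahead of the robot, y to its left, z up, the work surface at z = 0. Lengths are in m, angles in rad, forces in N, time in s.
With the tool pointing down it reaches from about 0.35 to 0.975 m from the base axis. Payload 4.9 kg.
Tool frame: the origin (TCP) lies on the centre line of the jaws, within the pads' length; the fingertips stand manip.tip_reach ahead of it and the grasp point (between the pads) is the TCP (manip.tip_reach is the distance from the TCP to the fingertips, in m); z points along the fingers, y is the line along which they close (so a half turn about z gives the same grasp; the last joint's range is limited). The gripper opens to 85 mm and grips with 20 to 120 N. Pads are 22 mm wide; open, the fingers measure 114 mm over their backs; the gripper's body (76 mm by 85 mm) begins 54 mm behind the grasp point. The pads swing forward as they close: fully open they stand 13 mm farther back than shut.
Start: joints at [-1.345, 0.053, 1.613, -0, 1.476, -0.119], TCP at [0.211, -0.588, 0.25] pointing down, gripper open.
Joint ranges: [-3.01, 3.01], [-1.01, 2.22], [0.06, 2.58], [-1.02, 4.17], [0.09, 2.62], [-3.14, 3.14]. Speed limits (rad/s): [2.57, 2.57, 3.14, 3.14, 3.14, 3.14].

## Interface

Orientations are given as a unit quaternion [w, x, y, z].
In Python, from plant import manip gives the robot as it stands. The module is installed in compiled form; this text tells all that it offers.
- The arm moves only by the tool move_arm, never from a script. Its argument "rows" is a list of rows, each a list of 7 numbers: the shift along the tool's x, y, z in cm, then the turn, a rotation vector about the tool's x, y, z in degrees, then the opening, from -1 (shut) to 1 (fully open). In form: [[tx, ty, tz, ax, ay, az, jaw], ...]. A call has 1 to 20 rows; each row shifts and turns the commanded pose from where the row before left it, along the tool's axes as they then stand; what a row does not reach is not made up. A row lasts 1/12 s, in which the tool goes at most 41.7 mm and 7.16 degrees, less where a joint would pass 70% of its speed; a pose out of reach is approached as far as the arm can. A call is refused whole if a number of a shift passes 4.17 or a number of a turn 7.16, either way. A call with a gripper value outside its range is refused whole. The fingers move at their own pace and stop on an object; the grip force is fixed at half the most. Time passes only in rows, so rows that do not move let the fingers close. It gives the time, the measured TCP pose, the force, the opening and the grip force at its end, in the units of the state.
- manip.state(): the state, without advancing time (a new reading comes with each control period).
- manip.grab_frame(name): name is "scene" or "top" or "wrist"; returns a dict with "img" (480x640x3 uint8, blue, green, red), "mtx" (3x3 intrinsics, pixels), "R" (3x3) and "t" (3): a world point X has camera coordinates R X + t. Camera axes: x right, y down, z forward; pixel columns grow to the right and rows downward; lengths in m; the calibration is good to about 2 mm. A picture is of the moment at which its call begins. There is no depth.
- manip.job_done(): hands the job in; it is judged then, once.
The state is a dict: "time": time; "joint_pos": joint angles; "joint_vel": joint speeds; "joint_efforts": joint torques, N m; "tool_pos": TCP position; "tool_rot": TCP orientation; "contact_force": force on the tool from outside, world axes, zero at the start; "ft_torque": the same for the moment, N m; "gripper_width": opening from 0.0 (shut) to 1.0 (fully open); "grasp_force": force on a finger pad.
Only numpy, scipy, OpenCV 4.12 (cv2) and the standard library are available. Lean on these libraries where they do the work, as an engineer would, in place of code of your own. Each camera call takes 0.05 s, during which the arm holds its last target. There are 200 camera calls.

## Working session

There is one attempt and no reset: what is moved stays moved. The work goes in short steps, Python scripts to look and compute and a tool call to move; the robot and the scene stay as the last step left them, time stands still between calls to the robot, and variables do not carry over. Pictures are saved under pics/ and viewed, at most 10 in all, crops included, and the job is handed in when it is done.

Besides the shell and the picture viewer there is one more tool, called as name([rows], argument=value, ...), one row to a line, values as JSON. move_arm: Moves the arm, as the interface text tells. Its arguments: {"type":"object","properties":{"rows":{"type":"array","items":{"type":"array","items":{"type":"number"}}}},"required":["rows"]}

```bash
mkdir -p pics
python3 - <<'E'
from plant import manip
import cv2,numpy as np
s=manip.state();print(s['tool_pos'],s['tool_rot'],manip.tip_reach,s['gripper_width'])
for n in("scene","top"):
    f=manip.grab_frame(n);cv2.imwrite(f"pics/{n}0.png",f["img"]);np.savez(f"pics/{n}0.npz",**f)
    print(n,np.round(f["mtx"],1).tolist(),np.round(f["R"],3).tolist(),np.round(f["t"],3), (-f["R"].T@f["t"]).round(3))
E
```

```text
[ 0.21111162 -0.58766148  0.24907752] [-1.01168571e-03  9.85177830e-01  1.71533137e-01 -3.99744369e-05] 0.019 0.999259498859969
scene [[582.0, 0.0, 323.6], [0.0, 582.0, 237.4], [0.0, 0.0, 1.0]] [[-0.438, -0.899, -0.001], [-0.412, 0.202, -0.888], [0.799, -0.388, -0.459]] [0.246 0.31  1.104] [-0.647  0.587  0.782]
top [[605.9, 0.0, 315.1], [0.0, 605.9, 243.0], [0.0, 0.0, 1.0]] [[-0.014, -1.0, -0.005], [-0.983, 0.015, -0.184], [0.184, 0.003, -0.983]] [-0.01   0.516  1.499] [ 0.232 -0.022  1.568]
```

View pics/top0.png

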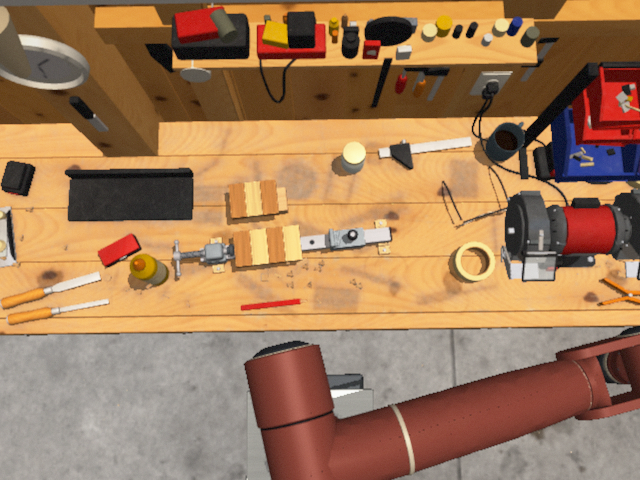

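View pics/scene0.png

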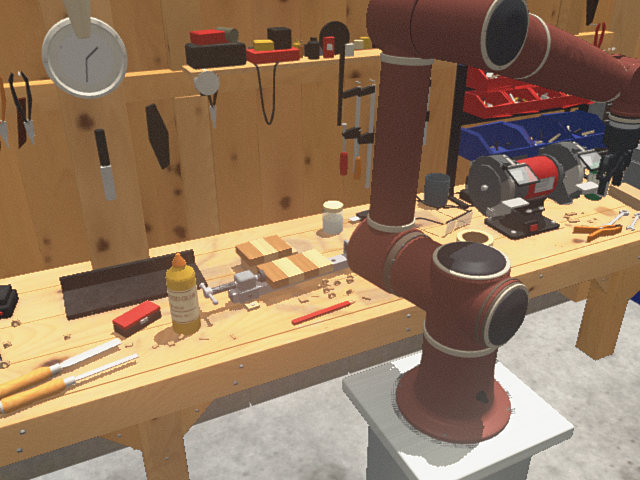

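The top view shows the clamp running from about (175,258) to (390,235), with the knob at about (351,235). The panel in the clamp spans columns 235–300 (about 66 px, so about 168 mm), which makes it the wide one. The other panel spans 229–277. The scene view agrees, but the arm hides the tail. Next I zoom in and measure.

```bash
cat > h.py <<'E'
import numpy as np
def ray(f,u,v,z):
    d=f["R"].T@np.linalg.inv(f["mtx"])@np.array([u,v,1.]);c=-f["R"].T@f["t"]
    return c+d*(z-c[2])/d[2]
def proj(f,X):
    p=f["mtx"]@(f["R"]@np.asarray(X)+f["t"]);return p[:2]/p[2]
E
python3 - <<'E'
import cv2,numpy as np
from h import *
f=np.load("pics/top0.npz");im=f["img"]
x0,y0=225,195
c=im[y0:y0+85,x0:x0+180]
cv2.imwrite("pics/crop0.png",cv2.resize(c,None,fx=4.4,fy=4.4,interpolation=cv2.INTER_CUBIC))
g=cv2.cvtColor(c,cv2.COLOR_BGR2GRAY);hsv=cv2.cvtColor(c,cv2.COLOR_BGR2HSV)
m=(g<60).astype(np.uint8)
n,l,st,ce=cv2.connectedComponentsWithStats(m)
for i in range(1,n):
    if st[i,4]>15: print(st[i],ce[i]+[x0,y0],ray(f,*(ce[i]+[x0,y0]),0.085).round(4))
m=((hsv[...,1]<45)&(g>70)).astype(np.uint8)
n,l,st,ce=cv2.connectedComponentsWithStats(m)
for i in range(1,n):
    if st[i,4]>100:
        pts=np.argwhere(l==i)[:,::-1].astype(np.float32)+[x0,y0];print(st[i],cv2.minAreaRect(pts.astype(np.float32)))
E
```

```text
[123  36   9   9  34] [351.17647059 236.32352941] [ 0.5245 -0.1082  0.085 ]
[106  53  14   2  16] [336.75  248.375] [ 0.4945 -0.0716  0.085 ]
[  75   33   91   23 1313] ((345.14007568359375, 237.74127197265625), (19.337270736694336, 90.13663482666016), 86.42366790771484)
[  0  49  10  17 106] ((228.39599609375, 251.92799377441406), (15.026378631591797, 9.570372581481934), 79.69515228271484)
```

View pics/crop0.png

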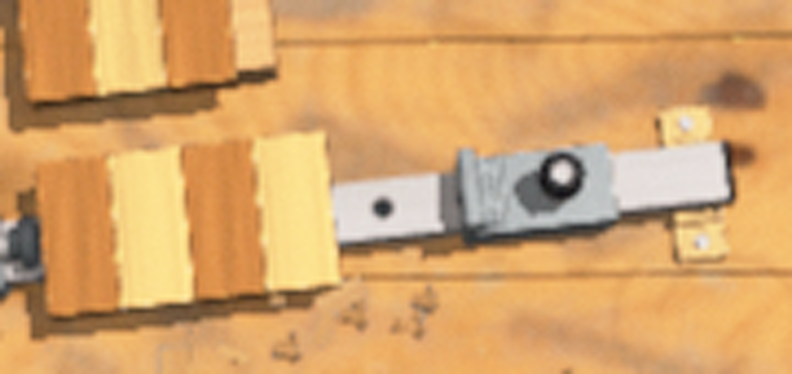

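The crop shows the visible bar hole (hole 2) at (383,208). The knob top is at about (562,172), the jaw plate front at about x=458, and the bar end at x=733. The panel corners are (37,160), (325,132), (340,287) and (52,315).

Run:
```python
import cv2,numpy as np
from h import *
f=np.load("pics/top0.npz")
P=lambda u,v,z:ray(f,225+(u-1.7)/4.4,195+(v-1.7)/4.4,z)
c=[P(*p,.060) for p in((37,160),(325,132),(340,287),(52,315))]
print("panel L",np.linalg.norm(c[1]-c[0]),np.linalg.norm(c[2]-c[3]),"W",np.linalg.norm(c[3]-c[0]),np.linalg.norm(c[2]-c[1]))
hole=P(383,208,.038);knob=P(562,172,.0855);knobc=P(560,178,.074);end=(P(727,143,.038)+P(733,203,.038))/2
b0=(P(335,184,.038)+P(340,244,.038))/2
print("hole",hole,"knob",knob,knobc,"end",end,"b0",b0)
e=end-b0;e/=np.linalg.norm(e);print("dir",e,np.degrees(np.arctan2(e[1],e[0])))
d=((c[1]+c[2])-(c[0]+c[3]));d/=np.linalg.norm(d);print("panel dir",np.degrees(np.arctan2(d[1],d[0])))
o=(c[0]+c[3])/2
n=np.array([-e[1],e[0],0])
for nm,X in dict(hole=hole,knob=knob,knobc=knobc,end=end,b0=b0,pfar=(c[1]+c[2])/2,jt=(P(458,150,.0755)+P(470,240,.0755))/2).items(): print(nm,(X-o)@e, (X-end)@n)
```

```text
panel L 0.16721914071818136 0.16540876665601256 W 0.09115382420004622 0.09125945054605494
hole [ 0.520757   -0.00910552  0.038     ] knob [ 0.5310133  -0.11129194  0.0855    ] [ 0.52985687 -0.11075459  0.074     ] end [ 0.53854608 -0.21239813  0.038     ] b0 [0.51763372 0.01750931 0.038     ]
dir [ 0.09058597 -0.99588864  0.        ] -84.80268183943268
panel dir -85.21886707852396
hole 0.1955042415681114 0.0006995094617581544
knob 0.29819961552798296 0.001656990385917696
knobc 0.2975597220616501 0.0005539855969889188
end 0.3995724873689262 0.0
b0 0.16871591154226234 -8.6420838094847725e-19
pfar 0.16630955406892622 -0.001009461915718089
jt 0.24188209117364615 -0.0036834422900640087
```

move_arm([
  [0,0,0,0,0,-6.84,1],
  [0,0,0,0,0,-6.84,1],
  [0,0,0,0,0,-6.84,1],
  [0,0,0,0,0,-6.84,1],
  [0,0,0,0,0,-6.84,1],
  [0,0,0,0,0,-6.84,1],
  [0,0,0,0,0,-6.84,1],
  [0,0,0,0,0,-6.84,1],
  [0,0,0,0,0,-6.84,1],
  [0,0,0,0,0,-6.84,1],
  [0,0,0,0,0,-6.84,1],
])

```text
time: 1.02
tool_pos: [0.2112, -0.5879, 0.2495]
tool_rot: [-0.001, 0.673, 0.739, 0.0]
contact_force: [0.6, -0.3, 0.5]
gripper_width: 1.002
grasp_force: 0.0
```

move_arm([
  [2.5,2,0,0,0,0,1],
  [2.5,2,0,0,0,0,1],
  [2.5,2,0,0,0,0,1],
  [2.5,2,0,0,0,0,1],
  [2.5,2,0,0,0,0,1],
  [2.5,2,0,0,0,0,1],
  [2.5,2,0,0,0,0,1],
  [2.5,2,0,0,0,0,1],
  [2.5,2,0,0,0,0,1],
  [2.5,2,0,0,0,0,1],
  [2.5,2,0,0,0,0,1],
  [2.5,2,0,0,0,0,1],
  [2.5,2,0,0,0,0,1],
  [2.5,2,0,0,0,0,1],
  [2.5,2,0,0,0,0,1],
  [2.5,2,0,0,0,0,1],
  [2.5,2,0,0,0,0,1],
  [2.2,2,0,0,0,0,1],
  [0,0,0,0,0,0,1],
  [0,0,0,0,0,0,1],
])

```text
time: 2.68
tool_pos: [0.5311, -0.1104, 0.2496]
tool_rot: [-0.001, 0.675, 0.738, -0.0]
contact_force: [-0.3, 1.1, 1.1]
gripper_width: 0.996
grasp_force: 0.0
```

```bash
cat > look.py <<'E'
import sys,cv2,numpy as np
from plant import manip
from h import *
from scipy.spatial.transform import Rotation as Ro
s=manip.state();q=s['tool_rot'];R=Ro.from_quat([q[1],q[2],q[3],q[0]]).as_matrix()
print(s['time'],np.round(s['tool_pos'],4),"x",R[:,0].round(3),"y",R[:,1].round(3),"z",R[:,2].round(3),np.round(s['contact_force'],2),s['gripper_width'],s['grasp_force'])
if len(sys.argv)>1:
    n=sys.argv[1];f=manip.grab_frame(n);k=sys.argv[2]
    cv2.imwrite(f"pics/{k}.png",f["img"]);np.savez(f"pics/{k}.npz",**f)
    print("cam",(-f["R"].T@f["t"]).round(3))
E
python3 look.py wrist w1
```

```text
2.6833 [ 0.5311 -0.1104  0.2496] x [-0.09   0.996  0.   ] y [ 0.996  0.09  -0.001] z [-0.001  0.    -1.   ] [-0.32  1.07  1.08] 0.9963171830089517 0.0
cam [ 0.524 -0.026  0.374]
```

View pics/w1.png

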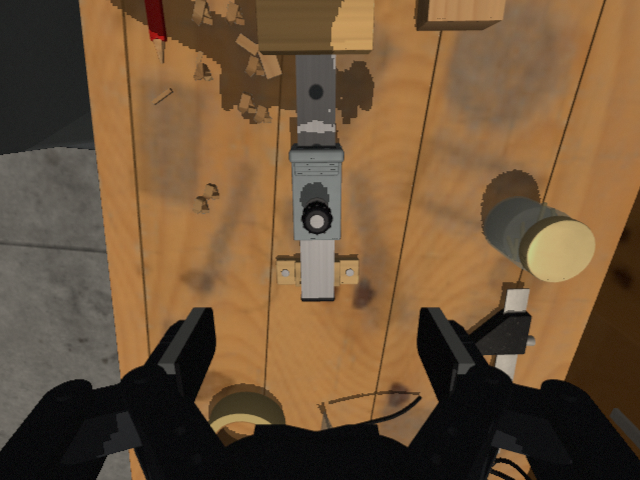

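The wrist view shows hole 2 at (316,92) and the knob top at (317,217). The jaw plate's front edge is at row 150, the panel edge at row 52 and the bar end at row 300.

Run:
```python
import cv2,numpy as np
from h import *
f=np.load("pics/w1.npz");g=cv2.cvtColor(f["img"],cv2.COLOR_BGR2GRAY)
def blob(x0,y0,x1,y1,t):
    m=(g[y0:y1,x0:x1]<t).astype(np.uint8);n,l,st,ce=cv2.connectedComponentsWithStats(m)
    i=1+np.argmax(st[1:,4]);print(st[i],ce[i]+[x0,y0]);return ce[i]+[x0,y0]
h=ray(f,*blob(302,80,331,106,50),.038)
k=ray(f,316.5,221,.0855);
print("hole",h,"knob ring centre",ray(f,317,222,.0855),ray(f,*blob(295,195,340,239,60),.08))
e=np.array([.0886,-.996,0])
print("end",ray(f,318,300,.038),"jaw front",ray(f,317,150,.0755),"panel edge",ray(f,316,52,.06),"plate w",ray(f,290,155,.0755)-ray(f,343,155,.0755))
for X in(ray(f,317,222,.0855),ray(f,317,150,.0755),ray(f,316,52,.06),ray(f,318,300,.038)):print((X-h)@e)
```

```text
[  7   5  14  14 157] [315.61146497  91.59235669]
[  6   2  32  38 689] [316.44557329 214.78229318]
hole [ 0.52175027 -0.01055209  0.038     ] knob ring centre [ 0.53223868 -0.11419794  0.0855    ] [ 0.53135301 -0.10951863  0.08      ]
end [ 0.54249052 -0.21464402  0.038     ] jaw front [ 0.52701507 -0.05621469  0.0755    ] panel edge [0.51961036 0.01727127 0.06      ] plate w [-0.04318474 -0.00386761  0.        ]
0.1041605363659335
0.04594640960430141
-0.027901665836289207
0.20511314536531272
```

move_arm([
  [-0.1,0,2.5,0,0,0,1],
  [0,0,2.5,0,0,0,1],
  [0,0,2.5,0,0,0,1],
  [0,0,2.5,0,0,0,1],
  [0,0,2.5,0,0,0,1],
  [0,0,2,0,0,0,1],
  [0,0,1.5,0,0,0,1],
  [0,0,1,0,0,0,1],
  [0,0,0.35,0,0,0,1],
  [0,0,0,0,0,0,1],
  [0,0,0,0,0,0,1],
])

```text
time: 3.65
tool_pos: [0.5315, -0.1132, 0.0777]
tool_rot: [0.001, 0.676, 0.737, 0.0]
contact_force: [0.6, -0.0, -0.1]
gripper_width: 0.999
grasp_force: 0.0
```

```bash
python3 look.py wrist w2
```

```text
3.65 [ 0.5315 -0.1132  0.0777] x [-0.086  0.996 -0.001] y [0.996 0.086 0.001] z [ 0.001 -0.001 -1.   ] [ 0.56 -0.01 -0.13] 0.9989504468227266 0.0
cam [ 0.524 -0.029  0.202]
```

View pics/w2.png

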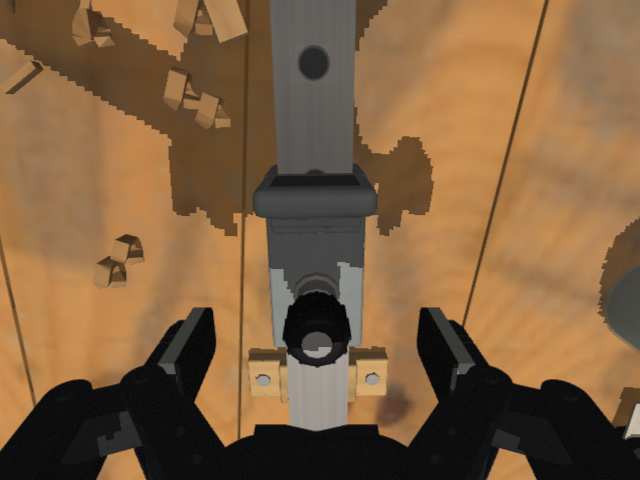

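Hole 2 is at (314,63), and hole 3 peeks out below the jaw face with its upper rim near (315,169). The knob, at (317,325), sits centred between the pads. I close gently and watch the width.

Run:
```python
import numpy as np
from h import *
f=np.load("pics/w2.npz");e=np.array([.0870,-.996,0])
h=ray(f,314,63,.038)
for n,(u,v,z) in dict(h3rim=(315,169,.038),knobtop=(316.5,346,.0855),jawbase=(315,175,.0395),jawtop=(315,200,.0755)).items():
    X=ray(f,u,v,z);print(n,X.round(4),((X-h)@e).round(4))
print(h, (ray(f,314,47,.038)-h)@e,(ray(f,314,81,.038)-h)@e)
```

```text
h3rim [ 0.526  -0.0541  0.038 ] 0.0437
knobtop [ 0.5318 -0.1143  0.0855] 0.1042
jawbase [ 0.5262 -0.0565  0.0395] 0.0461
jawtop [ 0.5265 -0.0594  0.0755] 0.049
[ 0.52190563 -0.01057423  0.038     ] -0.005928237557404054 0.00686183433960952
```

move_arm([
  [0,0,0,0,0,0,0],
  [0,0,0,0,0,0,-0.2],
  [0,0,0,0,0,0,-0.4],
  [0,0,0,0,0,0,-1],
  [0,0,0,0,0,0,-1],
  [0,0,0,0,0,0,-1],
  [0,0,0,0,0,0,-1],
  [0,0,0,0,0,0,-1],
])

```text
time: 4.37
tool_pos: [0.5316, -0.1126, 0.0773]
tool_rot: [0.001, 0.676, 0.737, 0.0]
contact_force: [0.7, 1.7, 2.2]
gripper_width: 0.283
grasp_force: 58.8
```

Gripped. The knob is about 104 mm from hole 2, so hole 3 is about 54 mm of travel away. I lift 13 mm.

move_arm([
  [0,0,-0.3,0,0,0,-1],
  [0,0,-0.4,0,0,0,-1],
  [0,0,-0.3,0,0,0,-1],
  [0,0,-0.3,0,0,0,-1],
  [0,0,0,0,0,0,-1],
  [0,0,0,0,0,0,-1],
  [0,0,0,0,0,0,-1],
  [0,0,0,0,0,0,-1],
])

```text
time: 5.03
tool_pos: [0.5315, -0.1123, 0.0887]
tool_rot: [0.001, 0.676, 0.737, 0.001]
contact_force: [6.8, 1.1, -7.9]
gripper_width: 0.286
grasp_force: 59.4
```

move_arm([
  [0,0.05,-0.1,0,0,0,-1],
  [0,0,0,0,0,0,-1],
  [0,0,0,0,0,0,-1],
])

```text
time: 5.28
tool_pos: [0.5315, -0.1122, 0.0893]
tool_rot: [0.0, 0.676, 0.737, 0.0]
contact_force: [6.6, -0.2, -7.9]
gripper_width: 0.282
grasp_force: 59.4
```

```bash
python3 look.py wrist w3
python3 - <<'E'
import cv2
a=cv2.imread('pics/w3.png')[0:480,150:500];cv2.imwrite('pics/w3c.png',a)
E
```

```text
5.2833 [ 0.5315 -0.1122  0.0893] x [-0.087  0.996  0.   ] y [0.996 0.087 0.001] z [ 0.001  0.001 -1.   ] [ 6.57 -0.19 -7.94] 0.2821057845397873 59.376840591430664
cam [ 0.524 -0.028  0.213]
```

View pics/w3c.png

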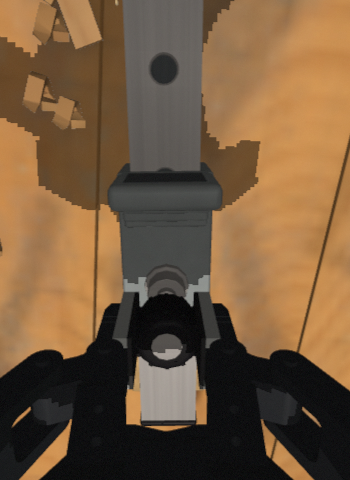

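move_arm([
  [0.2,0,0,0,0,0,-1],
  [0.4,0,0,0,0,0,-1],
  [0.4,0,0,0,0,0,-1],
  [0.4,0,0,0,0,0,-1],
  [0.4,0,0,0,0,0,-1],
  [0.4,0,0,0,0,0,-1],
  [0.4,0,0,0,0,0,-1],
  [0.4,0,0,0,0,0,-1],
  [0.4,0,0,0,0,0,-1],
  [0.4,0,0,0,0,0,-1],
  [0.4,0,0,0,0,0,-1],
  [0.4,0,0,0,0,0,-1],
  [0.2,0,0,0,0,0,-1],
  [0.1,0,0,0,0,0,-1],
  [0,0,0,0,0,0,-1],
  [0,0,0,0,0,0,-1],
  [0,0,0,0,0,0,-1],
])

```text
time: 6.75
tool_pos: [0.5267, -0.0634, 0.0903]
tool_rot: [-0.001, 0.676, 0.737, -0.0]
contact_force: [2.7, 1.0, -9.0]
gripper_width: 0.287
grasp_force: 59.2
```

```bash
python3 look.py wrist w4
python3 - <<'E'
import cv2
a=cv2.imread('pics/w4.png')[0:480,150:500];cv2.imwrite('pics/w4c.png',a)
E
```

```text
6.75 [ 0.5267 -0.0634  0.0903] x [-0.087  0.996  0.001] y [ 0.996  0.087 -0.001] z [-0.002  0.001 -1.   ] [ 2.69  1.04 -8.96] 0.28694247769692754 59.23702418804169
cam [0.519 0.021 0.214]
```

View pics/w4c.png

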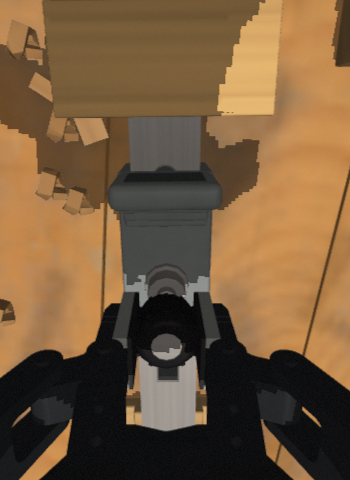

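Hole 2's rim now peeks under the jaw face, and the panel edge is about 20 mm from the plate. Travel so far is 49 mm. I advance to about 51.5 mm, then lower the pin gently so it rides on the bar.

move_arm([
  [0.25,0,0,0,0,0,-1],
  [0,0,0.1,0,0,0,-1],
  [0,0,0.1,0,0,0,-1],
  [0,0,0.1,0,0,0,-1],
  [0,0,0,0,0,0,-1],
  [0,0,0,0,0,0,-1],
])

```text
time: 7.3
tool_pos: [0.5265, -0.0612, 0.0875]
tool_rot: [-0.001, 0.676, 0.737, -0.0]
contact_force: [-0.4, 0.3, -8.8]
gripper_width: 0.286
grasp_force: 59.4
```

move_arm([
  [0,0,0.08,0,0,0,-1],
  [0,0,0,0,0,0,-1],
  [0,0,0,0,0,0,-1],
])

```text
time: 7.55
tool_pos: [0.5266, -0.0612, 0.0869]
tool_rot: [-0.001, 0.676, 0.737, -0.0]
contact_force: [-2.8, 0.2, -6.1]
gripper_width: 0.281
grasp_force: 59.6
```

Load is starting to transfer to the bar. I lower slightly more.

move_arm([
  [0,0,0.06,0,0,0,-1],
  [0,0,0,0,0,0,-1],
  [0,0,0,0,0,0,-1],
])

```text
time: 7.8
tool_pos: [0.5266, -0.061, 0.086]
tool_rot: [-0.001, 0.676, 0.737, -0.0]
contact_force: [-3.1, 1.8, -7.3]
gripper_width: 0.287
grasp_force: 59.7
```

move_arm([
  [0,0,0.06,0,0,0,-1],
  [0,0,0,0,0,0,-1],
  [0,0,0,0,0,0,-1],
  [0,0,0,0,0,0,-1],
])

```text
time: 8.13
tool_pos: [0.5266, -0.061, 0.0854]
tool_rot: [-0.001, 0.676, 0.737, -0.0]
contact_force: [-4.0, 1.9, -6.8]
gripper_width: 0.282
grasp_force: 59.7
```

move_arm([
  [0,0,0,0,0,0,-1],
  [0,0,0,0,0,0,-1],
])

```text
time: 8.3
tool_pos: [0.5266, -0.061, 0.0854]
tool_rot: [-0.001, 0.676, 0.737, -0.0]
contact_force: [-5.1, 1.8, -7.2]
gripper_width: 0.278
grasp_force: 59.7
```

The knob is 8 mm above home with the spring still hanging on the gripper, so the pin may already be in the hole. I test by lowering a bit more.

move_arm([
  [0,0,0.08,0,0,0,-1],
  [0,0,0,0,0,0,-1],
  [0,0,0,0,0,0,-1],
  [0,0,0,0,0,0,-1],
])

```text
time: 8.63
tool_pos: [0.5266, -0.061, 0.0847]
tool_rot: [-0.001, 0.676, 0.737, -0.0]
contact_force: [-5.1, 2.0, -6.3]
gripper_width: 0.282
grasp_force: 59.7
```

```bash
python3 look.py wrist w5
python3 - <<'E'
import cv2,numpy as np
a=[cv2.resize(cv2.imread(f'pics/{k}.png')[150:400,220:420],None,fx=1.9,fy=1.9) for k in('w4','w5')]
cv2.imwrite('pics/w45.png',np.hstack(a))
E
```

```text
8.6333 [ 0.5266 -0.061   0.0847] x [-0.087  0.996  0.001] y [ 0.996  0.087 -0.001] z [-0.001  0.001 -1.   ] [-5.11  1.98 -6.34] 0.2818342550550904 59.70871925354004
cam [0.519 0.023 0.209]
```

View pics/w45.png

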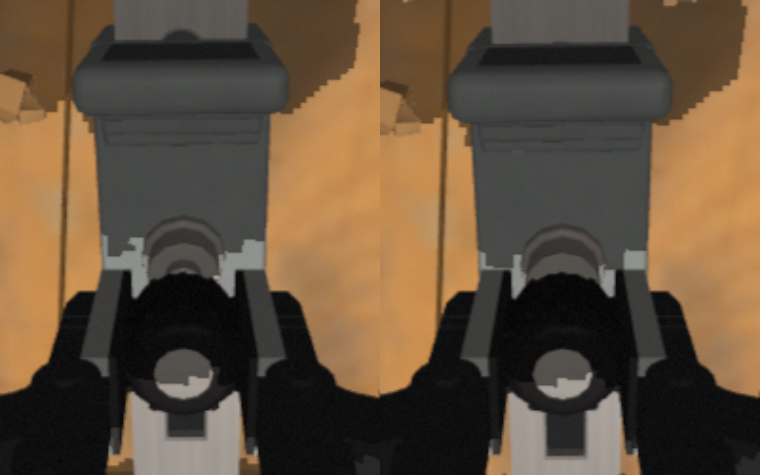

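Right image: the knob has moved down with the tool, about 5–6 mm closer to the boss and below riding height, so the pin is entering the hole. I lower further while relieving the side force.

move_arm([
  [0,-0.05,0.1,0,0,0,-1],
  [0,0,0.1,0,0,0,-1],
  [0,0,0,0,0,0,-1],
  [0,0,0,0,0,0,-1],
])

```text
time: 9.02
tool_pos: [0.5265, -0.0609, 0.0831]
tool_rot: [-0.0, 0.676, 0.737, 0.0]
contact_force: [-4.0, 2.7, -4.8]
gripper_width: 0.281
grasp_force: 59.8
```

move_arm([
  [0,0,0.1,0,0,0,-1],
  [0,0,0,0,0,0,-1],
  [0,0,0,0,0,0,-0.2],
  [0,0,0,0,0,0,0.2],
  [0,0,0,0,0,0,0.4],
  [0,0,0,0,0,0,0.4],
  [0,0,0,0,0,0,0.4],
  [0,0,0,0,0,0,0.4],
])

```text
time: 9.68
tool_pos: [0.5272, -0.0615, 0.0827]
tool_rot: [0.001, 0.676, 0.737, 0.0]
contact_force: [0.3, 0.4, -0.1]
gripper_width: 0.697
grasp_force: 0.0
```

```bash
python3 look.py wrist w6
python3 - <<'E'
import cv2,numpy as np
a=[cv2.resize(cv2.imread(f'pics/{k}.png')[150:400,220:420],None,fx=1.9,fy=1.9) for k in('w2','w6')]
cv2.imwrite('pics/w26.png',np.hstack(a))
E
```

```text
9.6833 [ 0.5272 -0.0615  0.0827] x [-0.087  0.996 -0.001] y [0.996 0.087 0.002] z [ 0.002 -0.001 -1.   ] [ 0.29  0.35 -0.13] 0.697274045896318 0.0
cam [0.52  0.023 0.206]
```

View pics/w26.png

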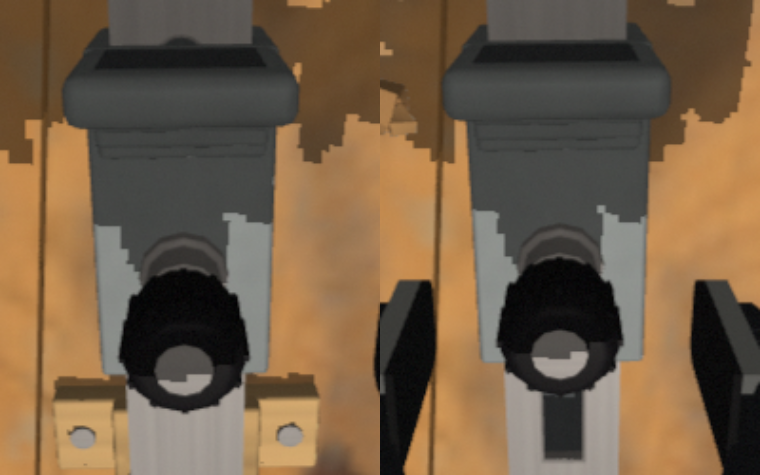

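Run:
```python
import numpy as np
from h import *
e=np.array([.087,-.996,0])
for k,(xo,jt,kn,bs) in dict(w2=(0,(184,125),(184,370),(184,236)),w6=(380,(557,118),(560,357),(560,226))).items():
    f=np.load(f"pics/{k}.npz");q=lambda p:(220+(p[0]-xo)/1.9,150+p[1]/1.9)
    J=ray(f,*q(jt),.0755);B=ray(f,*q(bs),.058)
    print(k,"J",J.round(4),"B-J",((B-J)@e).round(4),[(z,((ray(f,*q(kn),z)-J)@e).round(4)) for z in(.0855,.0905,.0955)])
```

```text
w2 J [ 0.5277 -0.0653  0.0755] B-J 0.0319 [(0.0855, np.float64(0.0486)), (0.0905, np.float64(0.045)), (0.0955, np.float64(0.0413))]
w6 J [ 0.522  -0.0137  0.0755] B-J 0.0316 [(0.0855, np.float64(0.0491)), (0.0905, np.float64(0.0455)), (0.0955, np.float64(0.042))]
```

The knob-to-jaw geometry matches the home state to within about 0.5 mm, so the pin is home after about 52 mm of travel. I retreat now.

move_arm([
  [0,0,0,0,0,0,0.8],
  [0,0,-0.5,0,0,0,0.8],
  [0,0,-1.5,0,0,0,0.8],
  [0,0,-2.5,0,0,0,0.8],
  [0,0,-2.5,0,0,0,0.8],
  [0,0,-2.5,0,0,0,0.8],
  [0,0,-2.5,0,0,0,0.8],
  [0,0,-2,0,0,0,0.8],
  [0,0,-1,0,0,0,0.8],
  [0,0,0,0,0,0,0.8],
  [0,0,0,0,0,0,0.8],
])

```text
time: 10.65
tool_pos: [0.5265, -0.0612, 0.2319]
tool_rot: [0.0, 0.676, 0.737, 0.0]
contact_force: [-0.1, 0.3, -0.1]
gripper_width: 0.903
grasp_force: 0.0
```

```bash
python3 look.py wrist w7
```

```text
10.65 [ 0.5265 -0.0612  0.2319] x [-0.087  0.996 -0.   ] y [0.996 0.087 0.   ] z [ 0. -0. -1.] [-0.1   0.26 -0.13] 0.9029297457701146 0.0
cam [0.519 0.023 0.356]
```

View pics/w7.png

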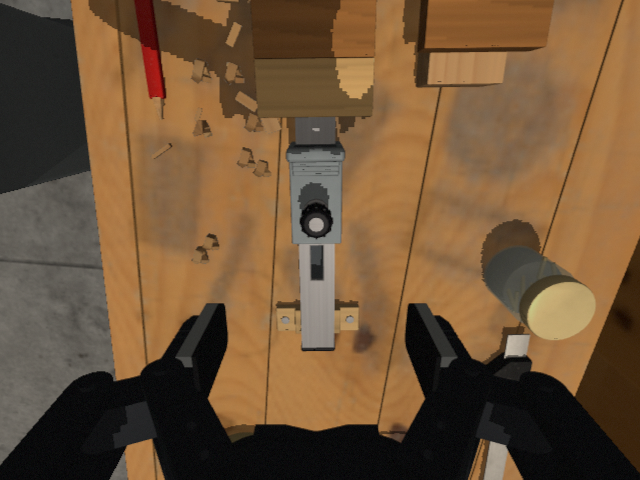

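The jaw face (row 148) is clear of the panel edge (row 117). The knob sits low on its boss at (316,220), and the gripper touches nothing.

```bash
python3 -c "
from plant import manip
print(manip.job_done())"
```

```text
the job is handed in; nothing more can be done
None
```

The jaw is set for the wide panel in the nearest hole that clears it, about 190 mm from the pad. The pin looks fully home, the knob is released and the job is handed in, but `job_done()` returned no verdict.

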